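# Close down the radio station: sign off, hang up the headsets, stow the battery packs

### The job

Close the radio station down: first sign off by pressing the yellow transmit pedal fully down to its stop for a full second and letting it come up again, then hang every headset by its headband over the spring-balanced swing arm. The arm sinks under the weight, so go down with it and let go of each headset only once the arm has settled; also lay every battery pack flat in the grey charging tray, and leave the other things on the desk alone.

Things in the scene. Friction and masses are not known exactly. Their poses are not given: they have to be found in the camera images.
- headset1: headset, black cups and grey headband (may be absent): rigid arch standing on its two ear cups, 0.18 to 0.27 kg, symmetric. Origin on the desk midway between the cups; x from cup to cup (160 overall; cups 28 along x, 56 along y, 70 tall, 104 free between), z up. On top a grip block 40 (x) by 24 (y), 158 to 182 above the origin: take it there from above
- headset1_band (a point): middle of the underside of this headset's headband, 150 above its origin, axes as the headset: this rests on the swing arm. The band is 24 wide along y and 10 thick, flat for 84 along x
- headset2: headset, blue cups and black headband (may be absent): rigid arch standing on its two ear cups, 0.18 to 0.27 kg, symmetric. Origin on the desk midway between the cups; x from cup to cup (160 overall; cups 28 along x, 56 along y, 70 tall, 104 free between), z up. On top a grip block 40 (x) by 24 (y), 158 to 182 above the origin: take it there from above
- headset2_band (a point): middle of the underside of this headset's headband, 150 above its origin, axes as the headset: this rests on the swing arm. The band is 24 wide along y and 10 thick, flat for 84 along x
- headset3: headset, white cups and grey headband (may be absent): rigid arch standing on its two ear cups, 0.18 to 0.27 kg, symmetric. Origin on the desk midway between the cups; x from cup to cup (160 overall; cups 28 along x, 56 along y, 70 tall, 104 free between), z up. On top a grip block 40 (x) by 24 (y), 158 to 182 above the origin: take it there from above
- headset3_band (a point): middle of the underside of this headset's headband, 150 above its origin, axes as the headset: this rests on the swing arm. The band is 24 wide along y and 10 thick, flat for 84 along x
- battery1: orange and black battery pack (may be absent), block 54 (x) by 34 (y) by 26 tall, 0.12 kg, lying flat on the desk; origin at the centre of its underside
- battery2: green and black battery pack (may be absent), block 54 (x) by 34 (y) by 26 tall, 0.12 kg, lying flat on the desk; origin at the centre of its underside
- tray: grey open charging tray fixed to the desk, outside 120 (x) by 170 (y) by 28 tall, walls and floor 5 thick; origin at the centre of its underside. Two packs fit side by side, 74 apart along y, their long sides along x
- boom (a joint): spring-balanced swing arm: round bar, 16 diameter, hinged on a fixed post 210 above the desk, reaching 410 from the hinge towards the robot's right (about -y). In rad: 0 = unloaded, at its upper stop, sloping up to the tip by 0.26; grows as it sinks under weight (starts at 0.15 Nm, then 6 Nm per rad, damped, settles in about 1 s; stop at 0.42)
- boom_slot1 (a point): hanging place nearest the post, on top of the bar, 200 from the hinge, moving with it; y along the bar to the post, z up out of the bar. Places are parted by black collars 3.5 high; the bar ends in a red disc 36 across, 405 to 412 from the hinge. Bring a headset in past the tip, a cup each side of the bar, and lower it on its place
- boom_slot2 (a point): middle hanging place, 285 from the hinge; axes as boom_slot1
- boom_slot3 (a point): outer hanging place, 370 from the hinge; axes as boom_slot1
- pedal (a joint): yellow transmit pedal, a spring plate hinged at its heel (the robot's side) on a fixed base; value in rad: 0 = up, grows as the far end is pressed down, stop at 0.22 (about 8 N at the toe)
- pedal_toe (a point): on top of the pedal's rubber tread, 20 from its far edge, the place to press; about 50 above the desk when up and about 21 lower when fully down; x points along the plate from heel to toe, z out of the plate (plate 115 by 82)
- cup: white drinking cup, 72 mm across the rim and 95 tall, standing; origin at its base. A bystander.
- mouse: white computer mouse 110 x 60 x 24; origin under its centre. A bystander.
- pen: black pen 135 long, 10 thick, lying on the logbook; origin under its centre. A bystander.
Things that resemble listed ones, but are neither listed nor needed, are in the scene too. Leave any green or orange look-alike of the headset3 alone.

How it is judged:
On the way, in this order (a step that is already met when the one before it is completed fails the run):
1. the transmit pedal is held down at its stop (value of joint pedal above 0.195 rad), for 0.7 s.
2. the pedal is let up again (value of joint pedal below 0.05 rad), for 0.1 s.
3. every headset hangs released and still on the swing arm (contact force between each of headset1, headset2, headset3 and boom above 0.3 N and x of headset1_band in the frame of boom_slot2 between -0.03 and 0.03 m and y of headset1_band in the frame of boom_slot2 between -0.125 and 0.15 m and z of headset1_band in the frame of boom_slot2 between -0.015 and 0.02 m and angle between each of headset1, headset2, headset3's own z axis and vertical below 0.35 rad and linear speed of each of headset1, headset2, headset3 below 0.05 m/s and contact force between each of headset1, headset2, headset3 and the fingers below 0.05 N and x of headset2_band in the frame of boom_slot2 between -0.03 and 0.03 m and y of headset2_band in the frame of boom_slot2 between -0.125 and 0.15 m and z of headset2_band in the frame of boom_slot2 between -0.015 and 0.02 m and x of headset3_band in the frame of boom_slot2 between -0.03 and 0.03 m and y of headset3_band in the frame of boom_slot2 between -0.125 and 0.15 m and z of headset3_band in the frame of boom_slot2 between -0.015 and 0.02 m and velocity of joint boom between -0.05 and 0.05 rad/s), for 0.3 s.
At the end, for the whole second after the job is handed in: Pedal up. Every headset hangs by its headband on the bar (band underside within 30 mm across and 20 mm in height of the bar top, tilt under 0.35 rad), released, still, the arm settled. Every battery pack lies flat (tilt under 0.2 rad) on the tray floor, at rest (all of step 3 and value of joint pedal below 0.05 rad and x of battery1 in the frame of tray between -0.05 and 0.05 m and y of battery1 in the frame of tray between -0.075 and 0.075 m and z of each of battery1, battery2 in the frame of tray below 0.012 m and angle between each of battery1, battery2's own z axis and vertical below 0.2 rad and linear speed of each of battery1, battery2 below 0.03 m/s and x of battery2 in the frame of tray between -0.05 and 0.05 m and y of battery2 in the frame of tray between -0.075 and 0.075 m); the robot touches nothing.
It fails at once if the swing arm sinks fast (over 0.12 rad/s) with nothing held: a headset was let go before the arm had settled, or dropped on it (velocity of joint boom above 0.12 rad/s and contact force between the fingers and anything else below 0.05 N).
It fails at once if a bystander was moved more than 4 cm (distance of any of cup, mouse, pen from where it was at the start of the episode above 0.04 m).
Of headset1, headset2, headset3 only 2 to 3 are there at a start; the rules pass over those that are not, and their reading is None.
Of battery1, battery2 only 1 to 2 are there at a start; the rules pass over those that are not, and their reading is None.
At some moment in a run one of battery1, battery2 may be knocked a few centimetres aside while the robot is not near it.
It also fails if it takes over 210 s, if anything falls off the work surface, if the arm or the gripper's body presses on something with over 40 N, if the wrist force passes 120 N, or if a joint passes its speed limit or range.

### The arm

A 7-joint arm with a two-finger parallel gripper is mounted at the origin on the work surface. World frame = base frame: x ahead of the robot, y to its left, z up, the work surface at z = 0. Lengths are in m, angles in rad, forces in N, time in s.
With the tool pointing down it reaches from about 0.425 to 0.925 m from the base axis. Payload 6.8 kg.
Tool frame: the origin (TCP) lies between the finger pads; the fingertips stand 17 mm ahead of it and the grasp point (between the pads) lies 2 mm behind it; z points along the fingers, x is the direction in which the jaws open and shut, and the axes are right-handed (so a half turn about z gives the same grasp; the last joint's range is limited). The gripper opens to 85 mm and grips with 20 to 120 N. Pads are 22 mm wide; open, the fingers measure 114 mm over their backs; the gripper's body (76 mm by 85 mm) begins 54 mm behind the grasp point. The pads swing forward as they close: fully open they stand 13 mm farther back than shut.
Start: joints at [-1.413, 0.477, 0.022, 1.555, -0.011, 1.109, -0.083], TCP at [0.177, 0.651, 0.248] pointing down, gripper open.
Joint ranges: [-2.96, 2.96], [-0.34, 2.1], [-1.41, 1.46], [0.24, 2.44], [-1.37, 4.51], [0.17, 1.92], [-2.96, 2.96]. Speed limits (rad/s): [2.39, 2.39, 3.14, 3.14, 3.14, 3.14, 3.14].

### API

Orientations are given as a unit quaternion [w, x, y, z].
In Python, from station import readout, read_camera, get_calibration, bot, models gives the robot as it stands.
- The arm moves only by the tool carry_out, never from a script. Its argument "deltas" is a list of rows, each a list of 2 entries, a list of its own where there are three numbers: the shift along the tool's x, y, z in cm, then the turn about the tool's z in degrees. A call has 1 to 10 rows; each row is the pose to reach, as a shift and turn from the pose measured when the call began, along the tool's axes at that moment; what a row does not reach only later rows make up. A row lasts 1/8 s, in which the tool goes at most 62.5 mm and 10.7 degrees, less where a joint would pass 70% of its speed; a pose out of reach is approached as far as the arm can. A call with a gripper value outside its range is refused whole. "hand" is the opening, from 0 (shut) to 1 (fully open), set as the call begins (left out, the last holds). The fingers move at their own pace and stop on an object; "newtons" is the grip in N (left out, the last holds). Time passes only in rows, so rows that repeat a pose let the fingers close. It gives the time, the measured TCP pose, the force and the opening at its end, in the units of the state.
- readout.get_obs(): the state, without advancing time (a new reading comes with each control period).
- read_camera(name): name is "scene" or "top" or "wrist"; returns the picture (384x512x3 uint8, red, green, blue); there is no depth.
- get_calibration(name): a dict with "fov_y" (degrees; the focal length in pixels is half the picture's height over the tangent of half this angle, whatever the lens; pixels are square), "cx", "cy" (the principal point, pixels), "world_from_camera" (4x4, takes a point from camera to world coordinates). Camera axes: x right, y down, z forward; pixel columns grow to the right and rows downward; lengths in m; the calibration is good to about 2 mm. The wrist camera is an equidistant fisheye: a pixel r from the principal point sees the ray r / f radians off the axis. A picture is of the moment at which its call begins: read the wrist's pose just before it. get_calibration takes no time and is no camera call; for the wrist camera it gives the pose at the moment of the call.
- bot.hand_in(): hands the job in, once; it reports no verdict.
Trained networks look in the newest picture that a camera, given by its name, has taken for a name from the list of things; names that differ only in an ending like _2 or _b are one class to them, and where a whole thing is asked for, a point or a joint stands for the part that bears it (a point fixed in the world has none). Each returns a list of dicts, best first, with "score" (0 to 1); they miss things now and then, are a little off and sometimes report something else, mostly with a low value. They report only what shows in the picture. A call takes as long as a camera call. They do not tell look-alikes from the thing itself.
- models.spot_in(query, camera): "centre" ([row, column] in pixels, amid what is visible of it).
The state is a dict: "t": time; "q": joint angles; "joint_vel": joint speeds; "joint_torque": joint torques, N m; "eef_pos": TCP position; "tool_rot": TCP orientation; "contact_force": force on the tool from outside, world axes, zero at the start; "torque": the same for the moment, N m; "gripper_width": opening from 0.0 (shut) to 1.0 (fully open).
Only numpy, scipy, OpenCV 4.12 (cv2) and the standard library are available. Lean on these libraries where they do the work, as an engineer would, in place of code of your own. Each camera call takes 0.05 s, during which the arm holds its last target. There are 200 camera calls.

## Working session

There is one attempt and no reset: what is moved stays moved. The work goes in short steps, Python scripts to look and compute and a tool call to move; the robot and the scene stay as the last step left them, time stands still between calls to the robot, and variables do not carry over. Pictures are saved under pics/ and viewed, about 12 in all and at most 16, crops included, and the job is handed in when it is done.

Besides the shell and the picture viewer there is one more tool, called after ">>>" by a JSON object that holds its "method" and its "body". carry_out: Moves the arm, as the interface text tells. Its arguments: {"type":"object","properties":{"deltas":{"type":"array"},"hand":{"type":"number"},"newtons":{"type":"number"}},"required":["deltas"]}

```bash
mkdir -p pics; ls
cat > h.py <<'E'
import numpy as np, cv2
from station import readout, read_camera, get_calibration, bot, models
from scipy.spatial.transform import Rotation as R
def cal(n):
    c=get_calibration(n); f=192/np.tan(np.radians(c['fov_y'])/2); return f,c['cx'],c['cy'],np.array(c['world_from_camera'])
def ray(n,rc,C=None):
    f,cx,cy,T=C or cal(n); d=np.array([rc[1]-cx,rc[0]-cy])
    if n=='wrist':
        r=np.hypot(*d); a=r/f; v=np.array([*(d/max(r,1e-9)*np.sin(a)),np.cos(a)])
    else: v=np.array([d[0]/f,d[1]/f,1.])
    return T[:3,3],T[:3,:3]@v
def at(n,rc,z,C=None):
    o,v=ray(n,rc,C); return o+v*(z-o[2])/v[2]
def px(n,p,C=None):
    f,cx,cy,T=C or cal(n); q=T[:3,:3].T@(np.array(p)-T[:3,3])
    if n=='wrist':
        r=np.hypot(q[0],q[1]); a=np.arctan2(r,q[2]); d=q[:2]/max(r,1e-9)*a*f
    else: d=q[:2]/q[2]*f
    return np.array([cy+d[1],cx+d[0]])
def snap(n,fn,crop=None,s=1):
    C=cal(n); im=read_camera(n)[:,:,::-1]
    o=im if crop is None else im[crop[0]:crop[1],crop[2]:crop[3]]
    cv2.imwrite('pics/'+fn,cv2.resize(o,None,fx=s,fy=s,interpolation=cv2.INTER_CUBIC)); return im,C
E
python3 - <<'E'
from h import *
o=readout.get_obs(); print(o['eef_pos'],o['tool_rot'],o['contact_force'],o['t'])
for n in ['top','scene']:
    snap(n,n+'0.png',s=1.5); print(n,cal(n))
    for q in ['headset1','headset2','headset3','battery1','battery2','tray','boom','pedal_toe','pedal','boom_slot1','cup','mouse','pen']:
        print(q,[(np.round(d['centre']).tolist(),round(d['score'],2)) for d in models.spot_in(q,n)][:5])
E
```

```text
pics
[0.17718055 0.65076251 0.24733139] [ 5.84144432e-04  7.94562359e-01  6.07181909e-01 -6.67510254e-04] [ 0.46185076 -0.33794367 -0.20664489] 0.0
top (np.float64(491.928928038812), 263.6271308985787, 191.27067813120573, array([[ 1.92465287e-02, -9.93638234e-01,  1.10962294e-01,
         3.60483926e-01],
       [-9.99809873e-01, -1.94748479e-02, -9.74060904e-04,
         1.10074212e-02],
       [ 3.12883796e-03, -1.10922450e-01, -9.93824140e-01,
         1.58518334e+00],
       [ 0.00000000e+00,  0.00000000e+00,  0.00000000e+00,
         1.00000000e+00]]))
headset1 [([232.0, 388.0], 0.95), ([171.0, 308.0], 0.93), ([171.0, 352.0], 0.81), ([298.0, 361.0], 0.81), ([155.0, 402.0], 0.8)]
headset2 [([232.0, 388.0], 0.95), ([171.0, 308.0], 0.93), ([171.0, 352.0], 0.81), ([298.0, 361.0], 0.81), ([155.0, 402.0], 0.8)]
headset3 [([232.0, 388.0], 0.95), ([171.0, 308.0], 0.93), ([171.0, 352.0], 0.81), ([298.0, 361.0], 0.81), ([155.0, 402.0], 0.8)]
battery1 [([226.0, 202.0], 0.45)]
battery2 [([226.0, 202.0], 0.45)]
tray [([215.0, 252.0], 0.56)]
boom [([136.0, 166.0], 0.83)]
pedal_toe [([227.0, 1
[... 617 characters left out ...]
3), ([174.0, 171.0], 0.56)]
headset2 [([265.0, 221.0], 0.91), ([213.0, 142.0], 0.8), ([266.0, 174.0], 0.71), ([222.0, 205.0], 0.63), ([174.0, 171.0], 0.56)]
headset3 [([265.0, 221.0], 0.91), ([213.0, 142.0], 0.8), ([266.0, 174.0], 0.71), ([222.0, 205.0], 0.63), ([174.0, 171.0], 0.56)]
battery1 [([218.0, 317.0], 0.68), ([212.0, 363.0], 0.51)]
battery2 [([218.0, 317.0], 0.68), ([212.0, 363.0], 0.51)]
tray [([237.0, 270.0], 0.88)]
boom [([225.0, 373.0], 0.98)]
pedal_toe [([209.0, 361.0], 0.59)]
pedal [([210.0, 362.0], 0.88), ([222.0, 381.0], 0.45)]
boom_slot1 [([223.0, 373.0], 0.87)]
cup [([325.0, 235.0], 0.92), ([236.0, 271.0], 0.55)]
mouse [([224.0, 204.0], 0.91)]
pen [([289.0, 313.0], 0.43)]
```

View pics/top0.png

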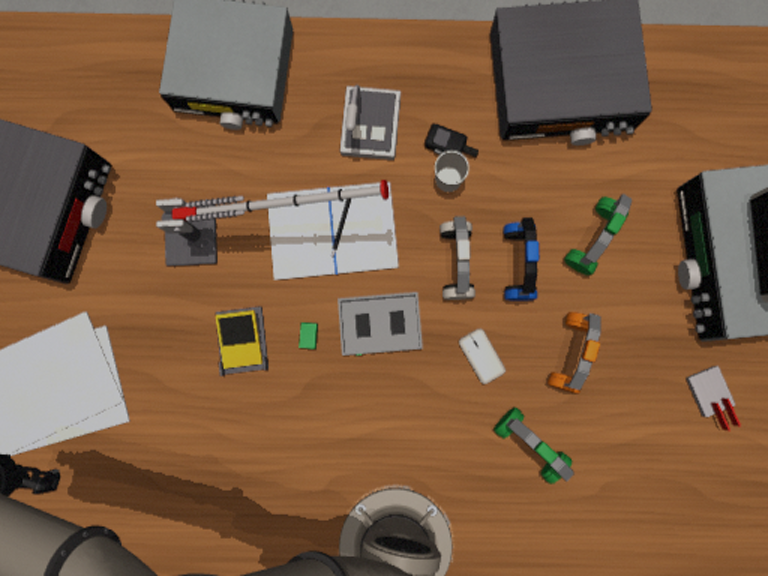

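View pics/scene0.png

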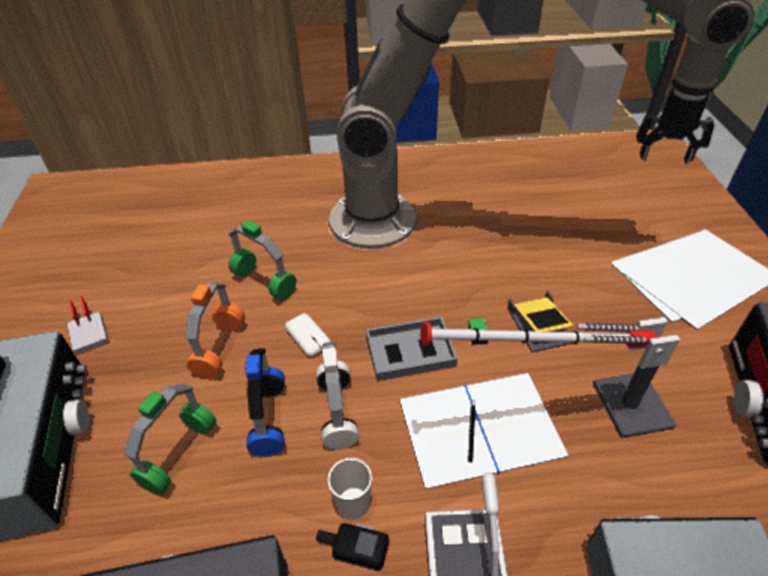

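The top view shows the white headset (px row 171, col 308) and the blue headset (171, 350). Look-alikes are green at (155, 402), orange at (232, 388) and green at (298, 361). The pedal is at (227, 159), the green pack at (224, 205), the tray at (216, 253) and the boom runs from (140, 130) to (127, 256). I'll check the choice in one close crop.

Run:
```python
from h import *
im=cv2.imread('pics/top0.png'); 
im,C=snap('top','top1.png',(115,265,130,390),3)
for n,rc,z in [('white',(171,308),.15),('blue',(171,350),.15),('bat',(224,205),.026),('tray',(216,253),.028),('pedal',(227,159),.04),('tip',(127,256),.315),('hinge',(141,130),.21),('cup',(112,301),.05)]:
    print(n,at('top',rc,z,C)[:2].round(3))
```

```text
white [ 0.583 -0.12 ]
blue [ 0.586 -0.244]
bat [0.427 0.193]
tray [0.455 0.042]
pedal [0.414 0.335]
tip [0.672 0.033]
hinge [0.65  0.392]
cup [ 0.789 -0.105]
```

View pics/top1.png

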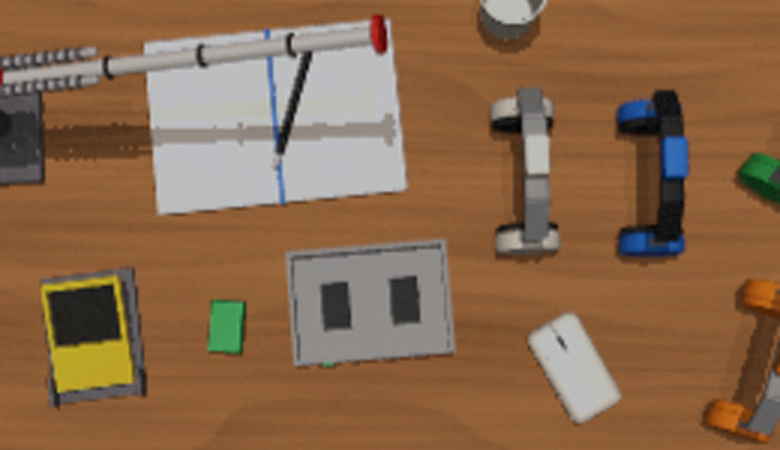

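The crop confirms the white headset's block at crop (537,155), the blue one's at (676,157), the green pack at (226,327), the tray at (370,303), the pedal tread at (85,317) and the boom disc at (378,33). I'll take one scene crop for triangulation.

Run:
```python
from h import *
im,C=snap('scene','sc1.png',(190,320,150,450),2.6)
C=cal('top')
f=lambda u,v,z:at('top',(115+(v+.5)/3-.5,130+(u+.5)/3-.5),z,C).round(3)[:2]
for n,u,v,z in [('wblock',537,155,.182),('wcupT',521,115,.06),('wcupB',527,239,.06),('bblock',676,157,.182),('bcupT',650,111,.06),('bcupB',653,242,.06),
 ('bat',226,327,.026),('batT',228,301,.026),('batB',223,353,.026),('trayTL',288,252,.028),('trayTR',444,241,.028),('trayBL',297,365,.028),('trayBR',453,353,.028),
 ('toe edge L',44,283,.05),('toe edge R',119,274,.05),('heelL',55,392,.04),('heelR',132,384,.04),
 ('disc',378,33,.315),('col3',292,44,.29),('col2',203,55,.27),('col1',109,67,.243)]: print(n,f(u,v,z))
```

```text
wblock [ 0.592 -0.119]
wcupT [ 0.654 -0.113]
wcupB [ 0.524 -0.121]
bblock [ 0.593 -0.253]
bcupT [ 0.661 -0.249]
bcupB [ 0.523 -0.252]
bat [0.428 0.193]
batT [0.455 0.192]
batB [0.4   0.195]
trayTL [0.508 0.13 ]
trayTR [ 0.523 -0.035]
trayBL [0.389 0.117]
trayBR [ 0.405 -0.047]
toe edge L [0.469 0.381]
toe edge R [0.48  0.303]
heelL [0.356 0.367]
heelR [0.366 0.287]
disc [0.676 0.034]
col3 [0.671 0.111]
col2 [0.664 0.193]
col1 [0.657 0.284]
```

View pics/sc1.png

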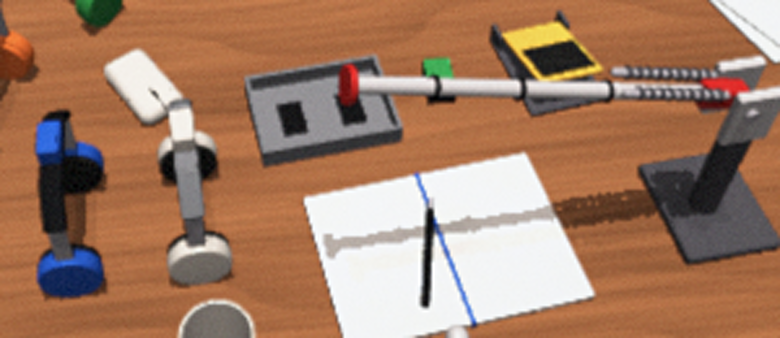

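```bash
cat >> h.py <<'E'
def to(p,yaw=None):
    "shift in tool cm + turn deg to reach world p with tool x at world yaw (deg), mod 180"
    o=readout.get_obs(); M=R.from_quat(np.roll(o['tool_rot'],-1)).as_matrix()
    s=M.T@(np.array(p)-o['eef_pos'])*100; y0=np.degrees(np.arctan2(M[1,0],M[0,0]))
    t=None if yaw is None else -((yaw-y0+90)%180-90)
    print('shift',s.round(2),'turn',None if t is None else round(t,1),'| pos',o['eef_pos'].round(4),'yaw',round(y0,1),'tilt',np.degrees(np.arccos(-M[2,2])).round(2),'F',o['contact_force'].round(2),'g',round(o['gripper_width'],3),'t',round(o['t'],2)); return s,t
E
python3 - <<'E'
from h import *
to((.455,.339,.11),45)
C=cal('scene')
for p,(u,v) in [((.592,-.119,.182),(182,110)),((.593,-.253,.182),(50,130)),((.428,.193,.026),(437,68)),((.476,.342,.05),(560,58)),((.676,.034,.315),(348,86)),((.657,.284,.25),(612,90))]:
    print(((px('scene',p,C)-[190,150])*2.6).round(0)[::-1],(u,v))
E
```

```text
shift [-22.84  35.    13.83] turn 29.8 | pos [0.1773 0.6513 0.2483] yaw 74.8 tilt 0.0 F [-0.19  0.22  0.09] g 1.0 t 1.5
[181. 118.] (182, 110)
[ 47. 131.] (50, 130)
[437.  70.] (437, 68)
[569.  75.] (560, 58)
[348.  82.] (348, 86)
[607.  87.] (612, 90)
```

>>> {"method": "carry_out", "body": {"deltas": [[[-6,9,2],0],[[-12,18,5],5],[[-17,26,8],10],[[-22.8,35,11],15],[[-22.8,35,13.8],20],[[-22.8,35,13.8],20],[[-22.8,35,13.8],20]], "hand": 0, "newtons": 60}}

```text
t: 2.38
eef_pos: [0.4538, 0.3412, 0.1116]
tool_rot: [-0.0, 0.888, 0.46, 0.001]
contact_force: [0.8, 0.8, 0.0]
gripper_width: -0.002
```

Run:
```python
from h import *
to((.455,.339,.067))
im,C=snap('wrist','w1.png',s=1.2); print(px('wrist',(.455,.339,.05),C)*1.2)
```

```text
shift [-0.11  0.23  4.46] turn None | pos [0.4538 0.3412 0.1116] yaw 54.8 tilt 0.07 F [0.76 0.82 0.01] g -0.002 t 2.38
[265.96149996 305.94361133]
```

View pics/w1.png

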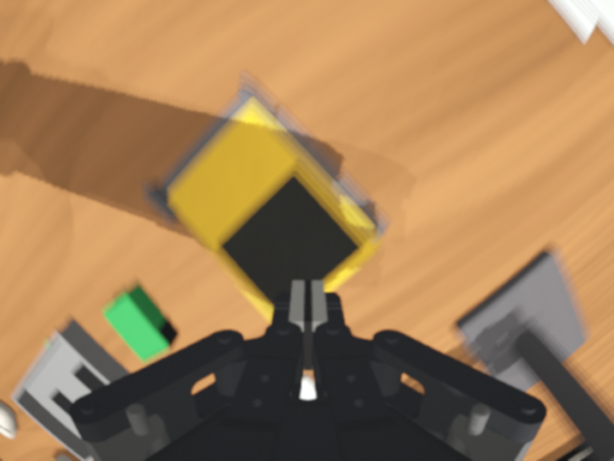

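>>> {"method": "carry_out", "body": {"deltas": [[[-0.1,0.2,3],0],[[-0.1,0.2,4.5],0],[[-0.1,0.2,5.5],0],[[-0.1,0.2,6.2],0],[[-0.1,0.2,6.6],0],[[-0.1,0.2,6.6],0]]}}

```text
t: 3.18
eef_pos: [0.4611, 0.3301, 0.0459]
tool_rot: [0.003, 0.89, 0.456, 0.0]
contact_force: [-2.5, -7.2, 24.0]
gripper_width: 0.002
```

>>> {"method": "carry_out", "body": {"deltas": [[[0,0,0.1],0],[[0,0,0.1],0],[[0,0,0.1],0],[[0,0,0.1],0],[[0,0,0.1],0],[[0,0,0.1],0],[[0,0,0.1],0],[[0,0,0.1],0],[[0,0,0.1],0],[[0,0,0.1],0]]}}

```text
t: 4.42
eef_pos: [0.4612, 0.3307, 0.0464]
tool_rot: [0.003, 0.89, 0.456, 0.001]
contact_force: [-1.2, -4.9, 10.7]
gripper_width: 0.005
```

Run:
```python
from h import *
to((.455,.339,.12))
im,C=snap('scene','sc2.png',(180,240,320,420),6)
```

```text
shift [ 0.31 -0.94 -7.37] turn None | pos [0.4612 0.3307 0.0464] yaw 54.3 tilt 0.37 F [-1.24 -4.94 10.66] g 0.005 t 4.42
```

View pics/sc2.png

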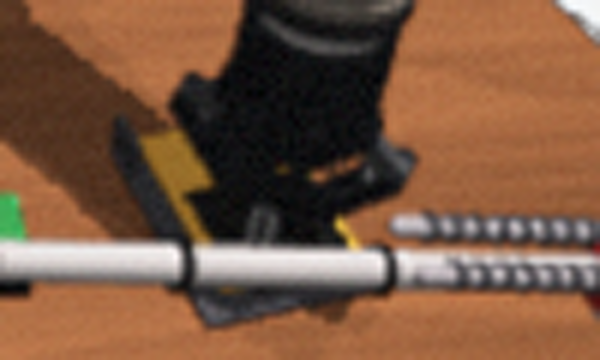

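>>> {"method": "carry_out", "body": {"deltas": [[[0,0,0.3],0],[[0,0,0.3],0],[[0,0,0.3],0],[[0,0,0.3],0],[[0,0,0.3],0],[[0,0,0.3],0],[[0,0,0.3],0],[[0,0,0.3],0],[[0,0,0.3],0],[[0,0,0.3],0]]}}

```text
t: 5.72
eef_pos: [0.4612, 0.3308, 0.0459]
tool_rot: [0.003, 0.89, 0.456, 0.001]
contact_force: [-4.4, -7.4, 23.3]
gripper_width: -0.002
```

>>> {"method": "carry_out", "body": {"deltas": [[[0,0,-2],0],[[0,0,-5],0],[[0,0,-10],0],[[0,0,-10],0]], "hand": 0.65}}

```text
t: 6.22
eef_pos: [0.462, 0.3347, 0.1502]
tool_rot: [0.002, 0.889, 0.457, 0.005]
contact_force: [-0.0, 0.2, -0.1]
gripper_width: 0.65
```

Run:
```python
from h import *
to((.428,.193,.14),87)
```

```text
shift [-13.51   5.47   0.96] turn -32.6 | pos [0.462  0.3347 0.1502] yaw 54.4 tilt 0.59 F [-0.01  0.18 -0.08] g 0.65 t 6.22
```

>>> {"method": "carry_out", "body": {"deltas": [[[-5,2,0.5],-10],[[-10,4,1],-20],[[-13.5,5.5,1],-30],[[-13.5,5.5,1],-32.6],[[-13.5,5.5,1],-32.6],[[-13.5,5.5,1],-32.6]]}}

```text
t: 6.98
eef_pos: [0.4281, 0.194, 0.1395]
tool_rot: [0.003, 0.725, 0.689, 0.004]
contact_force: [-0.1, -0.1, -0.1]
gripper_width: 0.652
```

Run:
```python
from h import *
to((.428,.193,.022),87)
im,C=snap('wrist','w2.png',s=1.2)
hsv=cv2.cvtColor(im,cv2.COLOR_BGR2HSV); m=cv2.inRange(hsv,(45,120,60),(80,255,255))
n,l,st,ce=cv2.connectedComponentsWithStats(m)
for i in range(1,n):
    if st[i,4]>200:
        ys,xs=np.where(l==i); P=np.array([at('wrist',(y,x),.026,C)[:2] for y,x in zip(ys,xs)]).astype(np.float32)*1000
        print(st[i],cv2.minAreaRect(P))
print(px('wrist',(.428,.193,.026),C)*1.2)
im,C=snap('top','t2.png')
hsv=cv2.cvtColor(im,cv2.COLOR_BGR2HSV); m=cv2.inRange(hsv,(45,120,60),(80,255,255))
n,l,st,ce=cv2.connectedComponentsWithStats(m)
for i in range(1,n):
    if st[i,4]>60: print(st[i],at('top',ce[i][::-1],.026,C))
```

```text
shift [-0.13 -0.13 11.75] turn 0.1 | pos [0.4281 0.194  0.1395] yaw 87.1 tilt 0.59 F [-0.08 -0.11 -0.06] g 0.652 t 6.97
[ 236  160   41   64 2437] ((426.7845458984375, 194.08456420898438), (32.972015380859375, 55.655731201171875), 87.05558013916016)
[232.81311183 305.84126381]
[398 131  13  11  88] [ 0.72381991 -0.44131348  0.026     ]
[405 142  13  14 104] [ 0.68374243 -0.46094974  0.026     ]
[377 166  21  17 128] [ 0.60140837 -0.3835522   0.026     ]
[330 272  19  20 134] [ 0.25396495 -0.23051669  0.026     ]
[357 294  16  15 122] [ 0.19594172 -0.30950512  0.026     ]
[362 312  12  10  78] [ 0.1486493  -0.31979344  0.026     ]
```

View pics/w2.png

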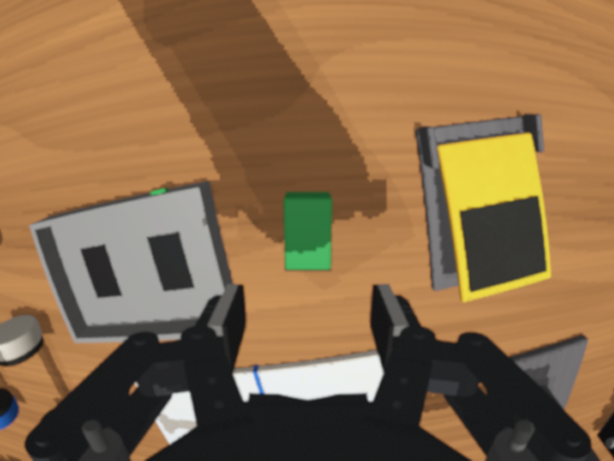

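The pack sits centred between the fingers at (307,232), and the pedal is back up. The measurement agrees with the plan, so I'll grasp it.

>>> {"method": "carry_out", "body": {"deltas": [[[0,0,4],0],[[0,-0.1,8],0],[[0,-0.1,10.5],0],[[0,-0.1,11.6],0],[[0,-0.1,11.6],0]]}}

```text
t: 7.7
eef_pos: [0.4282, 0.1942, 0.0232]
tool_rot: [0.003, 0.725, 0.689, 0.004]
contact_force: [0.2, 0.3, 0.4]
gripper_width: 0.647
```

>>> {"method": "carry_out", "body": {"deltas": [[[0,0,0],0],[[0,0,0],0],[[0,0,0],0],[[0,0,0],0],[[0,0,-2],0],[[0,0,-6],0],[[0,0,-8],0],[[0,0,-8],0]], "hand": 0, "newtons": 40}}

```text
t: 8.7
eef_pos: [0.4284, 0.1946, 0.1047]
tool_rot: [0.003, 0.725, 0.689, 0.006]
contact_force: [-0.2, -0.7, -1.3]
gripper_width: 0.386
```

Run:
```python
from h import *
to((.453,.071,.10),95.5)
```

```text
shift [-12.22   3.08   0.46] turn -8.4 | pos [0.4284 0.1946 0.1047] yaw 87.1 tilt 0.73 F [-0.24 -0.66 -1.26] g 0.386 t 8.7
```

>>> {"method": "carry_out", "body": {"deltas": [[[-4,1,0.3],-3],[[-8,2,0.4],-6],[[-12.2,3.1,0.5],-8.4],[[-12.2,3.1,0.5],-8.4],[[-12.2,3.1,3.5],-8.4],[[-12.2,3.1,6],-8.4],[[-12.2,3.1,7.3],-8.4],[[-12.2,3.1,7.3],-8.4],[[-12.2,3.1,7.5],-8.4],[[-12.2,3.1,7.5],-8.4]]}}

```text
t: 9.95
eef_pos: [0.4543, 0.0716, 0.0299]
tool_rot: [0.004, 0.672, 0.74, 0.006]
contact_force: [0.3, -0.7, -1.0]
gripper_width: 0.386
```

>>> {"method": "carry_out", "body": {"deltas": [[[0,0,0],0],[[0,0,0],0],[[0,0,0],0],[[0,0,-3],0],[[0,0,-8],0],[[0,0,-14],0],[[0,0,-18],0],[[0,0,-18],0]], "hand": 0.55}}

```text
t: 10.95
eef_pos: [0.4539, 0.0714, 0.2131]
tool_rot: [0.005, 0.672, 0.74, 0.009]
contact_force: [0.2, 0.9, 0.1]
gripper_width: 0.548
```

Run:
```python
from h import *
to((.60,-.10,.32),3.5)
im,C=snap('wrist','w3.png',s=1)
hsv=cv2.cvtColor(im,cv2.COLOR_BGR2HSV); m=cv2.inRange(hsv,(45,120,60),(80,255,255))
n,l,st,ce=cv2.connectedComponentsWithStats(m)
for i in range(1,n):
    if st[i,4]>150:
        ys,xs=np.where(l==i); P=np.array([at('wrist',(y,x),.031,C)[:2] for y,x in zip(ys,xs)]).astype(np.float32)*1000
        print(st[i],cv2.minAreaRect(P))
```

```text
shift [-18.42  13.12 -10.5 ] turn -88.0 | pos [0.4539 0.0714 0.2131] yaw 95.5 tilt 1.18 F [0.21 0.95 0.14] g 0.548 t 10.95
[  5   0  28  30 424] ((264.73138427734375, -255.8607635498047), (58.62125015258789, 39.360687255859375), 78.03347778320312)
[ 241  146   32   51 1545] ((452.885986328125, 72.2990493774414), (54.77631759643555, 33.256553649902344), 5.412765979766846)
```

The pack lies in the tray at (0.453, 0.072), measured by the wrist camera. Next is the white headset.

>>> {"method": "carry_out", "body": {"deltas": [[[-1,1,-4],9],[[-3,2,-7.7],18],[[-6,4,-7.7],28],[[-9,6,-7.7],38],[[-12,8,-7.7],48],[[-15,9,-7.7],58],[[-18,11,-7.7],68],[[-20,12,-7.7],78],[[-20.2,12,-7.7],87],[[-20.2,12,-7.7],92]], "hand": 0.75}}

```text
t: 12.25
eef_pos: [0.5894, -0.1192, 0.2868]
tool_rot: [-0.002, 1.0, 0.028, 0.006]
contact_force: [0.3, -0.5, -0.4]
gripper_width: 0.751
```

>>> {"method": "carry_out", "body": {"deltas": [[[0,0,0],0],[[0,0,0],0]]}}

```text
t: 12.5
eef_pos: [0.5888, -0.119, 0.2854]
tool_rot: [-0.002, 1.0, 0.029, 0.005]
contact_force: [0.7, 0.2, -0.5]
gripper_width: 0.747
```

Run:
```python
from h import *
to((.592,-.119,.177),3.5)
im,C=snap('wrist','w4.png',s=1.2)
for p in [(.592,-.119,.182),(.572,-.12,.182),(.612,-.118,.182)]: print((px('wrist',p,C)*1.2).round())
```

```text
shift [ 0.21  0.05 10.84] turn -0.2 | pos [ 0.5888 -0.119   0.2854] yaw 3.3 tilt 0.59 F [ 0.7   0.22 -0.51] g 0.747 t 12.5
[239. 311.]
[239. 282.]
[239. 341.]
```

View pics/w4.png

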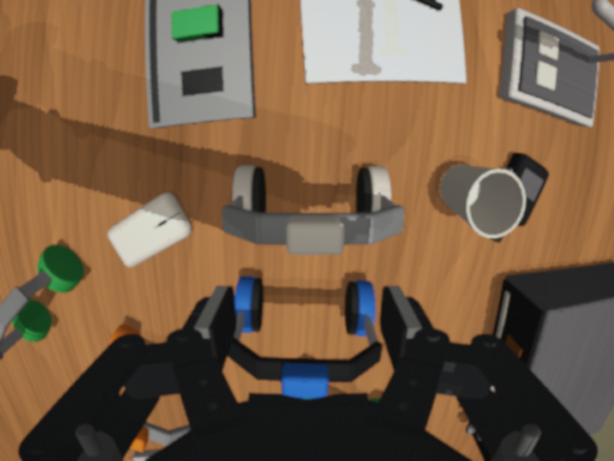

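The white block's top is at (316,238), against a prediction of (311,239), so it is about 4 mm further in x. The yaw matches the tool, and the blue headset's block is at (305,380).

>>> {"method": "carry_out", "body": {"deltas": [[[0.5,0.1,4],0],[[0.6,0.1,8],0],[[0.6,0.1,10],0],[[0.6,0.1,10.7],0],[[0.6,0.1,10.9],0],[[0.6,0.1,10.9],0]]}}

```text
t: 13.3
eef_pos: [0.5967, -0.1195, 0.1778]
tool_rot: [-0.002, 1.0, 0.029, 0.006]
contact_force: [0.1, 0.6, 0.5]
gripper_width: 0.753
```

>>> {"method": "carry_out", "body": {"deltas": [[[0,0,0],0],[[0,0,0],0],[[0,0,0],0],[[0,0,0],0],[[0,0,0],0]], "hand": 0, "newtons": 60}}

```text
t: 13.92
eef_pos: [0.5968, -0.1197, 0.1789]
tool_rot: [-0.002, 1.0, 0.029, 0.006]
contact_force: [-3.7, -0.2, 6.1]
gripper_width: 0.455
```

>>> {"method": "carry_out", "body": {"deltas": [[[0,0,-1],0],[[0,0,-2.5],0],[[0,0,-4],0],[[0,0,-4],0],[[0,0,-4],0]]}}

```text
t: 14.55
eef_pos: [0.5961, -0.1197, 0.2188]
tool_rot: [-0.002, 1.0, 0.029, 0.006]
contact_force: [-0.5, 0.6, -1.4]
gripper_width: 0.451
```

>>> {"method": "carry_out", "body": {"deltas": [[[0,0,-3],0],[[0,0,-7],0],[[1,0,-11],0],[[3,-0.3,-15],0],[[5,-0.8,-18],-1],[[7,-1.2,-18],-1],[[8.6,-1.5,-18],-1],[[8.6,-1.5,-18],-1],[[8.6,-1.5,-18],-1]]}}

```text
t: 15.68
eef_pos: [0.6781, -0.101, 0.3992]
tool_rot: [-0.002, 0.999, 0.037, 0.005]
contact_force: [-0.8, -0.1, -1.6]
gripper_width: 0.452
```

Run:
```python
from h import *
to((.661,.235,.40),4.4)
im,C=snap('wrist','w5.png',s=1.2)
im,C=snap('scene','sc5.png',(60,300,150,450),2.6)
```

```text
shift [ 8.000e-01 -3.363e+01  3.000e-02] turn -0.1 | pos [ 0.6781 -0.101   0.3992] yaw 4.3 tilt 0.66 F [-0.84 -0.06 -1.61] g 0.452 t 15.68
```

View pics/w5.png

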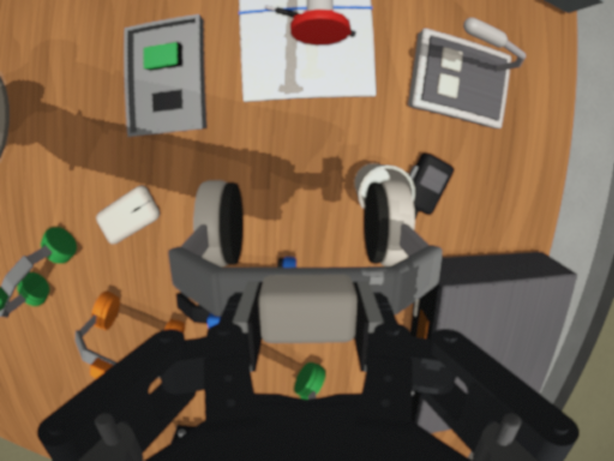

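View pics/sc5.png

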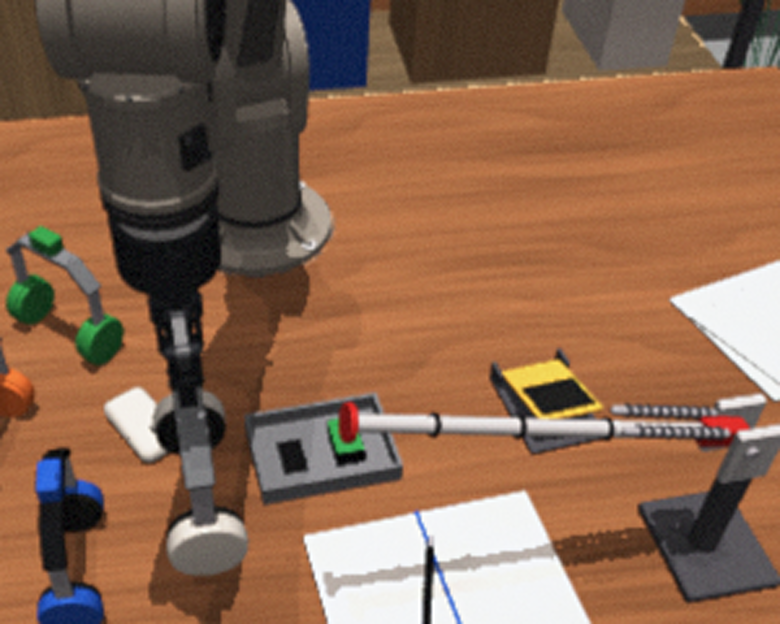

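The wrist view shows the headset held level with the red disc ahead at (320,27), inside the arch's width. The scene view shows the pack in the tray and the pedal up. I'll slide along the bar.

>>> {"method": "carry_out", "body": {"deltas": [[[0.3,-3,0],0],[[0.6,-7,0],0],[[0.7,-11,0],0],[[0.7,-15,0],0],[[0.7,-19,0],0],[[0.8,-23,0],0],[[0.8,-27,0],0],[[0.8,-31,0],0],[[0.8,-33.6,0],0],[[0.8,-33.6,0],0]]}}

```text
t: 17.02
eef_pos: [0.6603, 0.2372, 0.4006]
tool_rot: [-0.002, 0.999, 0.039, 0.006]
contact_force: [0.3, -0.0, -2.4]
gripper_width: 0.453
```

Run:
```python
from h import *
to((.661,.235,.31),4.4)
im,C=snap('top','t6.png',(60,220,100,300),4)
```

```text
shift [-0.05  0.26  9.06] turn 0.1 | pos [0.6603 0.2372 0.4006] yaw 4.5 tilt 0.69 F [ 0.26 -0.03 -2.43] g 0.453 t 17.02
```

View pics/t6.png

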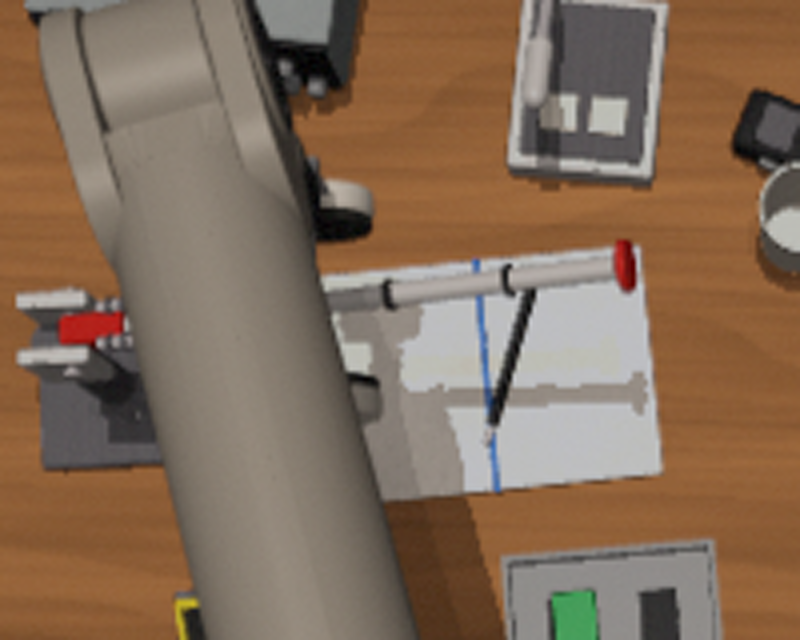

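The cups straddle the bar, showing at (345,205) and (365,395) either side of it. I'll lower it carefully.

>>> {"method": "carry_out", "body": {"deltas": [[[0,0.2,2],0],[[0,0.2,4],0],[[0,0.2,6],0],[[0,0.2,7.5],0],[[0,0.2,8.5],0],[[0,0.2,9.2],0],[[0,0.2,9.4],0],[[0,0.2,9.4],0]]}}

```text
t: 18.08
eef_pos: [0.6623, 0.2331, 0.3073]
tool_rot: [-0.002, 0.999, 0.038, 0.006]
contact_force: [0.4, -0.1, -1.6]
gripper_width: 0.452
```

>>> {"method": "carry_out", "body": {"deltas": [[[0,0,0.3],0],[[0,0,0.6],0],[[0,0,0.9],0],[[0,0,1.2],0],[[0,0,1.2],0],[[0,0,1.2],0]]}}

```text
t: 18.82
eef_pos: [0.6625, 0.2332, 0.2953]
tool_rot: [-0.002, 0.999, 0.038, 0.006]
contact_force: [0.3, -0.6, 0.2]
gripper_width: 0.453
```

>>> {"method": "carry_out", "body": {"deltas": [[[0,0,0.3],0],[[0,0,0.6],0],[[0,0,0.9],0],[[0,0,0.9],0],[[0,0,0.9],0],[[0,0,0.9],0],[[0,0,0.9],0],[[0,0,0.9],0],[[0,0,0.9],0],[[0,0,0.9],0]]}}

```text
t: 20.08
eef_pos: [0.6626, 0.2332, 0.2863]
tool_rot: [-0.002, 0.999, 0.038, 0.006]
contact_force: [0.1, -0.2, 0.4]
gripper_width: 0.451
```

Run:
```python
from h import *
F=[]
for i in range(6):
    read_camera('wrist'); F.append(readout.get_obs()['contact_force'])
print(np.mean(F,0),np.std(F,0)); to((.66,.23,.3))
```

```text
[ 0.77641363 -0.69819986  0.42726821] [0.25952358 0.50520287 0.25339597]
shift [-0.27  0.29 -1.37] turn None | pos [0.6627 0.2332 0.2864] yaw 4.3 tilt 0.75 F [ 0.62 -1.3   0.98] g 0.455 t 20.38
```

>>> {"method": "carry_out", "body": {"deltas": [[[0,0,0],0],[[0,0,0],0],[[0,0,0],0],[[0,0,0],0],[[0,0,-1],0],[[0,0,-3],0],[[0,0,-7],0],[[0,0,-11],0],[[0,0,-11],0]], "hand": 0.65}}

```text
t: 21.5
eef_pos: [0.6628, 0.2328, 0.4016]
tool_rot: [-0.003, 0.999, 0.038, 0.01]
contact_force: [0.0, 0.4, -0.9]
gripper_width: 0.652
```

Run:
```python
from h import *
to((.597,-.252,.285),1.2)
im,C=snap('scene','sc7.png',(100,300,230,480),3)
```

```text
shift [-10.44  47.91  11.19] turn 3.1 | pos [0.6628 0.2328 0.4016] yaw 4.3 tilt 1.21 F [ 0.02  0.44 -0.9 ] g 0.652 t 21.5
```

View pics/sc7.png

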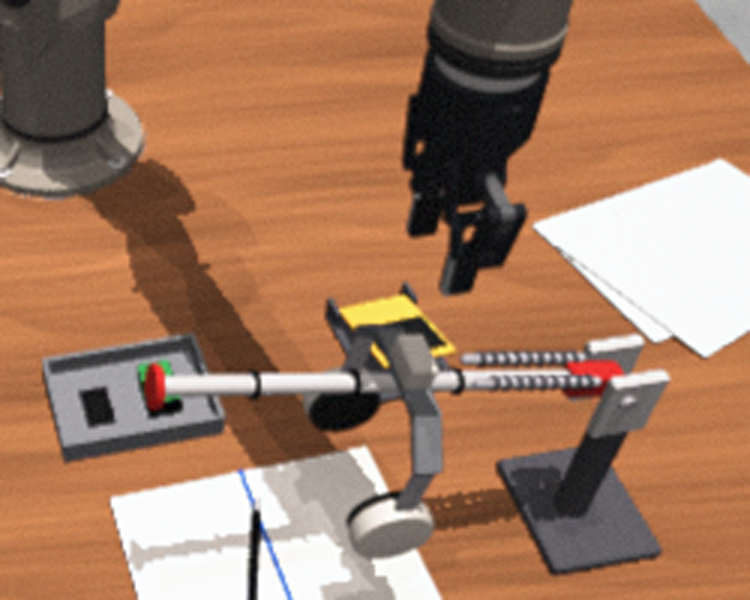

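The white headset hangs in slot 1, with its block at (410,360) between the collars. Next is the blue one.

>>> {"method": "carry_out", "body": {"deltas": [[[-1,5,0],0],[[-2,10,0],0],[[-3,16,0],0],[[-5,22,0],0],[[-6,28,0],0],[[-8,34,1],1],[[-9,40,3],3],[[-10.4,46,7],3],[[-10.4,47.9,11],3],[[-10.4,47.9,11],3]], "hand": 0.75}}

```text
t: 22.8
eef_pos: [0.5925, -0.2541, 0.2805]
tool_rot: [-0.003, 1.0, 0.009, 0.004]
contact_force: [-1.0, 0.7, -0.2]
gripper_width: 0.752
```

>>> {"method": "carry_out", "body": {"deltas": [[[0,0,0],0],[[0,0,0],0]]}}

```text
t: 23.05
eef_pos: [0.5932, -0.253, 0.2813]
tool_rot: [-0.003, 1.0, 0.01, 0.004]
contact_force: [0.2, 0.8, 0.3]
gripper_width: 0.75
```

Run:
```python
from h import *
to((.597,-.253,.178),1.2)
im,C=snap('wrist','w8.png',(100,384,80,430),2)
for p in [(.597,-.253,.182),(.577,-.253,.182),(.617,-.253,.182)]: print(((px('wrist',p,C)-[100,80])*2).round())
```

```text
shift [ 0.29  0.07 10.33] turn -0.1 | pos [ 0.5932 -0.253   0.2813] yaw 1.1 tilt 0.62 F [0.15 0.85 0.27] g 0.75 t 23.05
[202. 361.]
[202. 310.]
[203. 411.]
```

View pics/w8.png

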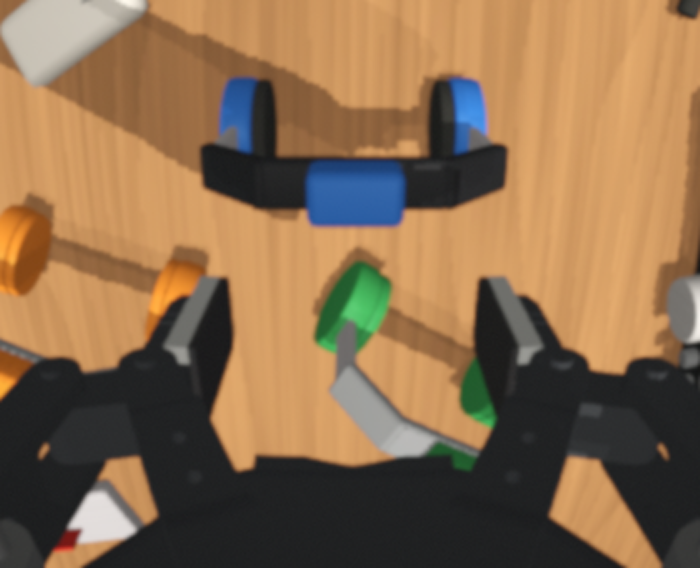

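The blue block's top is at (356,196), against a prediction of (361,202), a 2 mm correction. Grasping.

>>> {"method": "carry_out", "body": {"deltas": [[[0.2,-0.1,4],0],[[0.2,-0.1,8],0],[[0.2,-0.1,9.6],0],[[0.2,-0.1,10.1],0],[[0.2,-0.1,10.1],0],[[0.2,-0.1,10.1],0]]}}

```text
t: 23.85
eef_pos: [0.5971, -0.2517, 0.1821]
tool_rot: [-0.003, 1.0, 0.01, 0.006]
contact_force: [-0.1, 0.4, -0.3]
gripper_width: 0.751
```

>>> {"method": "carry_out", "body": {"deltas": [[[0,0,0],0],[[0,0,0],0],[[0,0,0],0],[[0,0,0],0],[[0,0,0],0]], "hand": 0}}

```text
t: 24.48
eef_pos: [0.597, -0.2523, 0.1834]
tool_rot: [-0.003, 1.0, 0.01, 0.006]
contact_force: [-2.8, 0.5, 5.8]
gripper_width: 0.455
```

>>> {"method": "carry_out", "body": {"deltas": [[[0,0,-1],0],[[0,0,-2.5],0],[[0,0,-5],0],[[0,0,-9],0],[[0,0,-14],0],[[0,0,-19],0],[[0,0,-22],0],[[0,0,-22],0],[[0,0,-22],0]]}}

```text
t: 25.6
eef_pos: [0.5938, -0.2531, 0.4021]
tool_rot: [-0.003, 1.0, 0.01, 0.005]
contact_force: [-0.2, 0.6, -4.0]
gripper_width: 0.453
```

Run:
```python
from h import *
to((.682,-.10,.40),4.4); to((.667,.153,.40),4.4)
```

```text
shift [  9.11 -15.13   0.4 ] turn -3.3 | pos [ 0.5938 -0.2531  0.4021] yaw 1.1 tilt 0.71 F [-0.23  0.58 -4.  ] g 0.453 t 25.6
shift [  8.09 -40.46   0.55] turn -3.3 | pos [ 0.5938 -0.2531  0.4021] yaw 1.1 tilt 0.71 F [-0.23  0.58 -4.  ] g 0.453 t 25.6
```

>>> {"method": "carry_out", "body": {"deltas": [[[2,-2,0],-1],[[5,-5,0],-2],[[8,-9,0],-3.3],[[9.1,-13,0],-3.3],[[9.1,-17,0],-3.3],[[9,-22,0],-3.3],[[8.7,-27,0],-3.3],[[8.4,-32,0],-3.3],[[8.3,-35,0],-3.3],[[8.3,-35,0],-3.3]]}}

```text
t: 26.85
eef_pos: [0.6692, 0.1044, 0.4027]
tool_rot: [-0.004, 0.999, 0.042, 0.003]
contact_force: [0.6, -0.7, -3.4]
gripper_width: 0.447
```

Run:
```python
from h import *
to((.667,.153,.33),4.4)
im,C=snap('top','t9.png',(60,220,100,300),4)
im,C=snap('scene','s9.png',(100,300,230,480),3)
```

```text
shift [ 0.14 -4.8   7.3 ] turn 0.4 | pos [0.6692 0.1044 0.4027] yaw 4.8 tilt 0.59 F [ 0.58 -0.75 -3.4 ] g 0.447 t 26.85
```

View pics/t9.png

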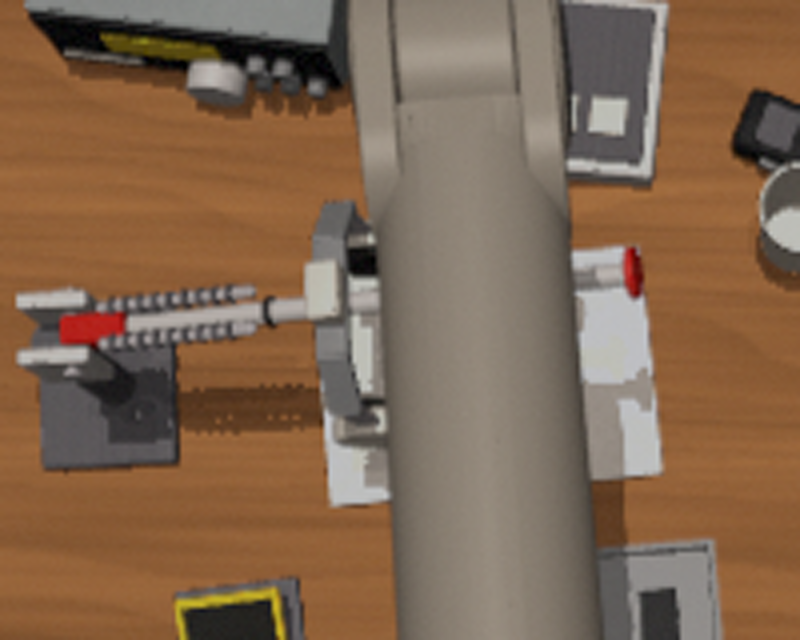

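The white headset sits square on the bar at (322,290). I'll check the side gap.

View pics/s9.png

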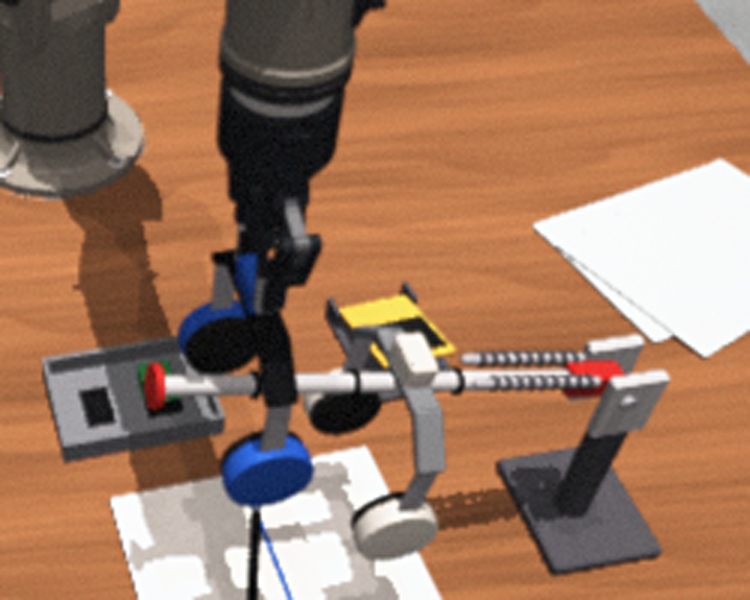

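White's cups tilt towards slot 2, so I'll use slot 3 for blue, which leaves more room.

>>> {"method": "carry_out", "body": {"deltas": [[[0,2,0],0],[[0.1,3.8,0],0],[[0.1,3.8,0],0],[[0.1,3.8,2],0],[[0.1,3.8,4],0],[[0.1,3.8,5.5],0],[[0.1,3.8,6],0],[[0.1,3.8,6],0]]}}

```text
t: 27.95
eef_pos: [0.6743, 0.0615, 0.3436]
tool_rot: [-0.003, 0.999, 0.039, 0.004]
contact_force: [1.1, -0.5, -2.7]
gripper_width: 0.453
```

>>> {"method": "carry_out", "body": {"deltas": [[[0,0,0.5],0],[[0,0,1],0],[[0,0,1.5],0],[[0,0,2],0],[[0,0.1,2.5],0],[[0,0.2,3],0],[[0,0.3,3.5],0],[[0,0.3,4],0],[[0,0.3,4],0],[[0,0.3,4],0]]}}

```text
t: 29.2
eef_pos: [0.6749, 0.0587, 0.3036]
tool_rot: [-0.003, 0.999, 0.039, 0.004]
contact_force: [-0.5, 0.5, -1.1]
gripper_width: 0.452
```

Run:
```python
from h import *
F=[]
for i in range(6):
    read_camera('wrist'); F.append(readout.get_obs()['contact_force'])
print(np.mean(F,0),np.std(F,0)); to((.673,.061,.274),4.4)
```

```text
[-0.7010697  -0.29895921 -1.36866504] [0.35879127 0.42629535 0.18825701]
shift [-0.2  -0.22  2.96] turn 0.1 | pos [0.6749 0.0588 0.3037] yaw 4.5 tilt 0.57 F [-1.    0.25 -1.32] g 0.454 t 29.5
```

>>> {"method": "carry_out", "body": {"deltas": [[[0,0,0.5],0],[[0,0,1],0],[[0,0,1.5],0],[[0,0,2],0],[[0,0,2.5],0],[[0,0,3],0],[[0,0,3.2],0],[[0,0,3.2],0],[[0,0,3.2],0],[[0,0,3.2],0]]}}

```text
t: 30.75
eef_pos: [0.6751, 0.0589, 0.2718]
tool_rot: [-0.003, 0.999, 0.039, 0.004]
contact_force: [-0.5, -1.3, 0.4]
gripper_width: 0.448
```

Run:
```python
from h import *
F=[]
for i in range(10):
    read_camera('wrist'); F.append(readout.get_obs()['contact_force'])
print(np.mean(F,0),np.std(F,0)); to((.673,.061,.274),4.4)
im,C=snap('scene','s10.png',(100,300,230,480),3)
```

```text
[-0.43630151 -1.05174364 -0.06694259] [0.533398   0.64510776 0.54753179]
shift [-0.2  -0.22 -0.24] turn 0.1 | pos [0.6751 0.0589 0.2716] yaw 4.5 tilt 0.57 F [-0.53 -0.82 -0.11] g 0.453 t 31.25
```

View pics/s10.png

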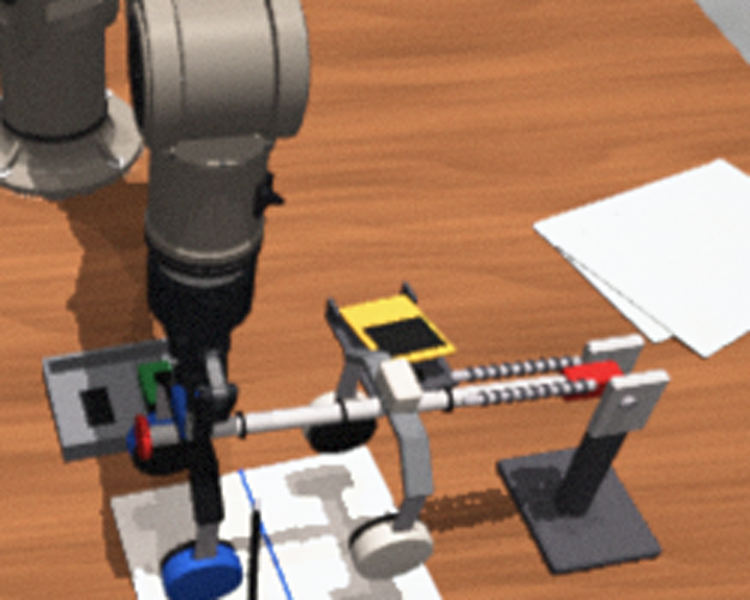

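The bar has sunk, blue's band rests on it in slot 3 between the collar and the disc, and the residual force is about 0. I'll go slightly further down, settle and release.

>>> {"method": "carry_out", "body": {"deltas": [[[0,0,0.2],0],[[0,0,0.4],0],[[0,0,0.4],0],[[0,0,0.4],0],[[0,0,0.4],0],[[0,0,0.4],0],[[0,0,0.4],0]]}}

```text
t: 32.17
eef_pos: [0.6752, 0.0589, 0.2677]
tool_rot: [-0.003, 0.999, 0.039, 0.004]
contact_force: [0.0, -2.3, 0.4]
gripper_width: 0.449
```

>>> {"method": "carry_out", "body": {"deltas": [[[0,0,0],0],[[0,0,0],0],[[0,0,0],0],[[0,0,0],0],[[0,0,0],0],[[0,0,-1],0],[[0,0,-3],0],[[0,0,-7],0],[[0,0,-11],0],[[0,0,-11],0]], "hand": 0.65}}

```text
t: 33.42
eef_pos: [0.676, 0.0579, 0.3826]
tool_rot: [-0.003, 0.999, 0.039, 0.008]
contact_force: [0.0, -0.6, -1.0]
gripper_width: 0.65
```

>>> {"method": "carry_out", "body": {"deltas": [[[-3,3,0],0],[[-8,7,0],0],[[-13,12,0],0],[[-16,17,0],0],[[-16,22,0],0],[[-16,22,0],0],[[-16,22,0],0]]}}

```text
t: 34.3
eef_pos: [0.5334, -0.1732, 0.3783]
tool_rot: [-0.003, 0.999, 0.039, 0.008]
contact_force: [-0.5, 0.4, -0.4]
gripper_width: 0.652
```

Run:
```python
from h import *
to((.6,-.1,.3))
im,C=snap('scene','s11.png',(90,310,150,480),2.4)
t,C=snap('top','t11.png')
hsv=cv2.cvtColor(t,cv2.COLOR_BGR2HSV)
for nm,lo,hi in [('green',(45,120,60),(80,255,255)),('orange',(5,180,150),(15,255,255))]:
    n,l,st,ce=cv2.connectedComponentsWithStats(cv2.inRange(hsv,lo,hi))
    for i in range(1,n):
        if st[i,4]>50: print(nm,st[i],at('top',ce[i][::-1],.031,C).round(3))
```

```text
shift [ 7.08 -6.74  7.99] turn None | pos [ 0.5334 -0.1732  0.3783] yaw 4.4 tilt 0.98 F [-0.49  0.43 -0.44] g 0.652 t 34.3
green [398 131  13  11  89] [ 0.723 -0.44   0.031]
green [405 142  13  14 105] [ 0.683 -0.46   0.031]
green [229 206  11  17 183] [0.46  0.102 0.031]
green [357 295  16  14 121] [ 0.196 -0.309  0.031]
green [362 312  12  10  79] [ 0.149 -0.319  0.031]
orange [380 208  11  10  71] [ 0.475 -0.373  0.031]
orange [368 249  10  10  64] [ 0.345 -0.335  0.031]
```

I've used up the picture views, so I'll continue by measurement. The pack was knocked about 3 cm inside the tray. I'll check the headsets numerically and the pack from above.

Run:
```python
from h import *
def comps(im,lo,hi,a):
    n,l,st,ce=cv2.connectedComponentsWithStats(cv2.inRange(cv2.cvtColor(im,cv2.COLOR_BGR2HSV),lo,hi))
    return [(st[i].tolist(),ce[i].round(1)) for i in range(1,n) if st[i,4]>a]
t=cv2.imread('pics/t11.png'); s=read_camera('scene')[:,:,::-1]; C=cal('top'); S=cal('scene')
for nm,lo,hi in [('blue',(105,150,60),(120,255,255)),('red',(0,200,100),(4,255,255))]:
    print(nm,'top',comps(t,lo,hi,15)); print(nm,'scene',comps(s,lo,hi,15))
tip=[.676,.03,.21+.41*np.sin(.06)]
print('disc expected',px('top',tip,C)[::-1],px('scene',tip,S)[::-1])
b=[.675,.059,.242+.032]; print('blue block exp',px('top',b,C)[::-1],px('scene',b,S)[::-1])
for n in ('top','scene'):
    read_camera(n)
    print(n,[(np.round(d['centre']).tolist(),round(d['score'],2)) for d in models.spot_in('headset2',n)])
to((.455,.085,.25),95.5)
```

```text
blue top [([251, 115, 9, 7, 51], array([254.9, 117.6])), ([239, 116, 4, 7, 24], array([240.5, 118.8])), ([243, 124, 9, 16, 129], array([247.1, 131.1])), ([241, 160, 22, 9, 142], array([252.1, 164.6]))]
blue scene [([257, 37, 35, 57, 1476], array([276.4,  62.6])), ([287, 228, 13, 19, 193], array([293.2, 236.9])), ([271, 243, 4, 9, 25], array([272.6, 246.9])), ([283, 283, 26, 20, 369], array([294.9, 292.8]))]
red top [([116, 139, 17, 7, 93], array([122.5, 141.6])), ([485, 266, 8, 18, 25], array([488.5, 274.5])), ([478, 269, 8, 18, 28], array([481.6, 277.6]))]
red scene [([418, 221, 18, 8, 58], array([427.4, 223.6])), ([276, 240, 4, 13, 26], array([277.5, 246.6]))]
disc expected [257.50424713 132.66882695] [281.26360281 243.49208321]
blue block exp [246.70201343 129.49722891] [293.97676495 231.67951198]
top [([142.0, 187.0], 0.95), ([307.0, 369.0], 0.9), ([138.0, 251.0], 0.77), ([148.0, 404.0], 0.72), ([232.0, 387.0], 0.62), ([228.0, 161.0], 0.44), ([139.0, 160.0], 0.42)]
scene [([249.0, 361.0], 0.89), ([210.0, 144.0], 0.83), ([172.0, 170.0], 0.76), ([260.0, 292.0], 0.75), ([279.0, 99.0], 0.65)]
shift [ -6.03 -26.27  12.91] turn 89.0 | pos [ 0.5337 -0.173   0.3787] yaw 4.5 tilt 1.0 F [-0.4  -0.86  0.56] g 0.649 t 34.65
```

>>> {"method": "carry_out", "body": {"deltas": [[[-2,-3,1],-10],[[-4,-6,2],-20],[[-6,-9,4],-30],[[-6,-12,6],-40],[[-6,-15,8],-50],[[-6,-18,10],-60],[[-6,-21,12],-70],[[-6,-24,12.9],-80],[[-6,-26.3,12.9],-90],[[-6,-26.3,12.9],-91]], "hand": 0.55}}

```text
t: 35.9
eef_pos: [0.4551, 0.0872, 0.2501]
tool_rot: [0.004, 0.671, 0.742, 0.008]
contact_force: [0.6, -0.1, -0.2]
gripper_width: 0.55
```

>>> {"method": "carry_out", "body": {"deltas": [[[0,0,0],0],[[0,0,0],0]]}}

```text
t: 36.15
eef_pos: [0.4552, 0.0863, 0.2502]
tool_rot: [0.004, 0.672, 0.741, 0.008]
contact_force: [0.8, 0.5, 0.2]
gripper_width: 0.549
```

Run:
```python
from h import *
to((.455,.085,.03),95.5)
im,C=snap('wrist','w12.png',s=1)
hsv=cv2.cvtColor(im,cv2.COLOR_BGR2HSV); m=cv2.inRange(hsv,(45,100,40),(80,255,255))
n,l,st,ce=cv2.connectedComponentsWithStats(m)
for i in range(1,n):
    if st[i,4]>150:
        ys,xs=np.where(l==i); P=np.array([at('wrist',(y,x),.031,C)[:2] for y,x in zip(ys,xs)]).astype(np.float32)*1000
        print(st[i],cv2.minAreaRect(P))
# tray edges: project known corners, and rectify to a metric patch for edge measurement
g=cv2.cvtColor(im,cv2.COLOR_BGR2GRAY)
X,Y=np.meshgrid(np.arange(.36,.56,.002),np.arange(.16,-.08,-.002))
M=np.array([px('wrist',(x,y,.028),C) for x,y in zip(X.ravel(),Y.ravel())]).astype(np.float32)
rec=cv2.remap(im,M[:,1].reshape(X.shape),M[:,0].reshape(X.shape),cv2.INTER_LINEAR)
hs=cv2.cvtColor(rec,cv2.COLOR_BGR2HSV)
gm=((hs[:,:,1]<60)).astype(np.uint8)
gr=cv2.inRange(hs,(45,100,40),(80,255,255))
for j in range(0,gm.shape[0],4): print(f'{Y[j,0]:+.3f}',''.join('G' if gr[j,i] else ('k' if hs[j,i,2]<70 else '#') if gm[j,i] else '.' for i in range(0,gm.shape[1],2)))
```

```text
shift [-0.24 -0.41 22.02] turn 0.1 | pos [0.4552 0.0863 0.2502] yaw 95.6 tilt 1.02 F [0.75 0.53 0.24] g 0.549 t 36.15
[  17    0   45   34 1110] ((263.55914306640625, -236.15023803710938), (88.08246612548828, 49.550350189208984), 79.20284271240234)
[ 254  146   30   48 1297] ((459.59033203125, 102.51768493652344), (57.522830963134766, 34.32440948486328), 5.495425701141357)
+0.160 ...............................................kkkk
+0.152 ................................................###
+0.144 ................................................###
+0.136 ................................................#..
+0.128 ...........................###########...........##
+0.120 .........##############...GGGGGG.#####...........##
+0.112 ........##########.GGGGGGGGGGGGGG#####...........##
+0.104 ........###########GGGGGGGGGGGGGG######...........#
+0.096 .........##########GGGGGGGGGGGGGG######...........#
+0.088 .........########k.GGGGGGGGGGGG..######...........#
+0.080 .........########kkkkkkkkkkk###########...........#
+0.072 .........########kkkkkkkkkkkk##########...........#
+0.064 .........
[... 345 characters left out ...]
..........#########kkkkkkkkkkk########k##..........
+0.008 ...........########kkkkkkkkkkk###########..........
-0.000 ...........#########kkkkkkkkkk###########..........
-0.008 ...........##############################..........
-0.016 ...........###############################.........
-0.024 ............###########################k##.........
-0.032 ............###############kkkkkk#########.........
-0.040 ............####################...................
-0.048 ...................................................
-0.056 ...................................................
-0.064 ...................................................
-0.072 ...................................................
```

```bash
cat > pk.py <<'E'
from h import *
im,C=snap('wrist','wp_%d.png'%int(readout.get_obs()['t']*100))
m=cv2.inRange(cv2.cvtColor(im,cv2.COLOR_BGR2HSV),(45,120,50),(80,255,255))
n,l,st,ce=cv2.connectedComponentsWithStats(m)
best=min((i for i in range(1,n) if st[i,4]>300),key=lambda i:np.hypot(*(at('wrist',ce[i][::-1],.031,C)[:2]-[.46,.09])))
ys,xs=np.where(l==best)
print('cam',C[3][:3,3].round(3),'px',st[best])
for z in (.026,.031,.036,.041):
    P=np.array([at('wrist',(y,x),z,C)[:2] for y,x in zip(ys,xs)]).astype(np.float32)*1000
    r=cv2.minAreaRect(P); b=cv2.boxPoints(r); print(z,np.round(r[0],1),np.round(r[1],1),round(r[2],1),'yedges',np.sort(b[:,1]).round(1))
to((.455,.085,.25))
E
python3 pk.py
```

```text
cam [0.378 0.078 0.374] px [ 254  147   30   46 1257]
0.026 [460.7 102.8] [55.9 34.6] 5.5 yedges [ 82.9  88.2 117.4 122.7]
0.031 [459.5 102.4] [55.1 34.1] 5.5 yedges [ 82.8  88.1 116.8 122.1]
0.036 [458.3 102.1] [54.3 33.6] 5.5 yedges [ 82.7  87.9 116.2 121.4]
0.041 [457.1 101.7] [53.5 33.2] 5.5 yedges [ 82.7  87.8 115.7 120.8]
shift [-0.14 -0.03  0.02] turn None | pos [0.4552 0.0864 0.2502] yaw 95.6 tilt 1.01 F [-0.38  0.01  0.26] g 0.548 t 36.25
```

>>> {"method": "carry_out", "body": {"deltas": [[[-4,0,0],0],[[-9,0,0],0],[[-9,0,0],0],[[-9,0,0],0]]}}

```text
t: 36.75
eef_pos: [0.464, -0.0031, 0.2498]
tool_rot: [0.004, 0.672, 0.741, 0.008]
contact_force: [0.7, -0.5, 0.4]
gripper_width: 0.551
```

```bash
python3 pk.py
```

```text
cam [ 0.386 -0.012  0.373] px [ 324  148   32   46 1269]
0.026 [461.7 101.2] [56.8 39.3] 4.8 yedges [ 79.2  84.  118.4 123.1]
0.031 [460.6  99.5] [56.  38.7] 4.8 yedges [ 77.9  82.6 116.5 121.2]
0.036 [459.5  97.9] [55.1 38.2] 4.8 yedges [ 76.6  81.2 114.6 119.3]
0.041 [458.4  96.3] [54.3 37.6] 4.8 yedges [ 75.3  79.8 112.8 117.3]
shift [ 8.79 -0.04  0.03] turn None | pos [ 0.464  -0.0024  0.2498] yaw 95.6 tilt 1.02 F [-0.13  0.4  -0.1 ] g 0.546 t 36.8
```

>>> {"method": "carry_out", "body": {"deltas": [[[5,0,0],0],[[10,0,0],0],[[15,0,0],0],[[18,0,0],0],[[18,0,0],0],[[18,0,0],0]]}}

```text
t: 37.55
eef_pos: [0.446, 0.1766, 0.2506]
tool_rot: [0.004, 0.671, 0.741, 0.008]
contact_force: [-0.3, -0.8, -0.0]
gripper_width: 0.549
```

```bash
python3 pk.py
```

```text
cam [0.368 0.168 0.374] px [ 179  148   30   46 1234]
0.026 [461.1 102.2] [56.2 36.3] 3.1 yedges [ 82.6  85.6 118.8 121.9]
0.031 [459.8 103.2] [55.4 35.8] 3.1 yedges [ 83.8  86.8 119.6 122.6]
0.036 [458.5 104.1] [54.6 35.3] 3.1 yedges [ 85.   88.  120.3 123.2]
0.041 [457.1 105.1] [53.8 34.8] 3.1 yedges [ 86.3  89.2 121.  123.9]
shift [-9.14 -0.02  0.02] turn None | pos [0.4462 0.176  0.2507] yaw 95.6 tilt 1.0 F [ 0.63 -0.32  0.05] g 0.546 t 37.6
```

Run:
```python
from h import *
for n in ('top','scene'):
    im,C=snap(n,n+'_end.png')
    for q in ['battery1','headset1','pedal','boom','cup','mouse','pen']: print(n,q,[(np.round(d['centre']).tolist(),round(d['score'],2)) for d in models.spot_in(q,n)][:5])
    m=cv2.inRange(cv2.cvtColor(im,cv2.COLOR_BGR2HSV),(105,150,60),(120,255,255)); k,l,st,ce=cv2.connectedComponentsWithStats(m)
    print('blue',[ce[i].round(1).tolist() for i in range(1,k) if st[i,4]>20])
o=readout.get_obs(); print(o['contact_force'],o['t'])
```

```text
top battery1 [([213.0, 236.0], 0.77), ([139.0, 161.0], 0.35)]
top headset1 [([160.0, 398.0], 0.79), ([298.0, 359.0], 0.72), ([137.0, 189.0], 0.59), ([232.0, 386.0], 0.59), ([140.0, 252.0], 0.58)]
top pedal [([231.0, 154.0], 0.76)]
top boom [([140.0, 156.0], 0.8)]
top cup [([110.0, 299.0], 0.78), ([146.0, 192.0], 0.43), ([136.0, 250.0], 0.32)]
top mouse [([235.0, 321.0], 0.93)]
top pen [([151.0, 224.0], 0.39)]
blue [[254.9, 117.6], [240.5, 118.8], [247.1, 131.0], [252.0, 164.6]]
scene battery1 [([222.0, 293.0], 0.57), ([232.0, 382.0], 0.21), ([259.0, 294.0], 0.17)]
scene headset1 [([173.0, 170.0], 0.95), ([281.0, 100.0], 0.9), ([249.0, 360.0], 0.85), ([257.0, 293.0], 0.7)]
scene pedal [([211.0, 362.0], 0.74), ([233.0, 384.0], 0.59)]
scene boom [([232.0, 384.0], 0.85), ([224.0, 204.0], 0.62)]
scene cup [([327.0, 235.0], 0.77)]
scene mouse [([223.0, 203.0], 0.78), ([324.0, 232.0], 0.62)]
scene pen [([289.0, 314.0], 0.65)]
blue [[277.7, 62.7], [293.2, 236.9], [272.6, 246.7], [295.0, 292.8]]
[-0.39000672 -0.62510816  0.69038325] 38.4
```

Both headsets are still, the bystanders haven't moved, the pack is in the tray and the pedal is up.

```bash
python3 -c "
from h import *
print(bot.hand_in())"
```

```text
the job is handed in; nothing more can be done
None
```

The station is closed down and the job is handed in; I got no verdict back. Headset1 and battery1 were not on the desk, so there were two headsets and one pack to handle.

**What I did**
- **Pedal:** I held it at its stop for over 2 s (up to 24 N at the stop) and let it up again.
- **Headsets:** The white one hangs in slot 1 and the blue one in slot 3. I followed the arm down and let go of each only at about zero residual force. I skipped slot 2 because the white headset's cups tilt towards it.
- **Battery:** The green pack lies in the tray.

**Last checks**
- **Hanging headsets:** The blue headset's image position was the same to 0.2 px or better in two checks about 4 s apart, and within about 2 px of where I expected it on the bar. The white one was last seen on the bar just before I released the blue one. After that only the detection network showed it there.
- **Battery:** The pack was knocked about 3 cm after I placed it. It now lies about 61 mm off the tray centre along y, inside the 75 mm limit. Three wrist views put its top edges at 29 and 32 mm, so it is flat on the floor within measurement error, and I left it there.
- **Bystanders and robot:** The cup, mouse and pen were within a few pixels of where they started. The gripper is clear of everything.
- **Weaker evidence:** The picture limit ran out after the blue headset was lowered, so I never saw that release by eye. The pedal last looked up in the final picture, and the network's later detections were consistent with that.

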